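Zero the spice mill

TASK

Set the grind of the spice mill: turn the black adjuster knob on its top clockwise until the screw bottoms firmly, stopping as soon as you feel it so that the burrs are not forced, then back it off a quarter of a turn and let go. Leave everything else on the counter where it is.

Things in the scene. Friction and masses are not known exactly. Their poses are not given: they have to be found in the camera images.
- mill: countertop spice mill held fast to the counter by its black suction foot (it cannot move): foot 110 mm across, glass body 84 mm, dark wooden collar 72 mm, steel ring 74 mm with its top 142 mm above the counter; black adjuster knob on top, 186 mm high in all. Origin at the centre of its underside, z up. Its yaw says nothing about where the screw bottoms
- knob (a point): centre of the black knob's grip, on the upright screw axis, 168 mm above the counter; turns with it, z up. Block 42 mm long along x, 36 mm wide along y, 18 mm above and below this point; under it a steel skirt 55 mm across, 6 mm thick. White line on top from the centre to +x and down the +x face. Clockwise from above closes, anticlockwise opens; the knob does not rise or sink
- screw (a point): fixed point on the screw axis, on the mill's steel ring, 142 mm up. Screw: starts 2.2 to 3.8 rad above bottom; runs with 0.05 N m friction plus 0.02 N m s/rad; past first touch the knob's torque climbs springily by 3 N m per rad. Firm: 0.2 N m or more on the knob. Above 0.9 N m the burrs are damaged. Let go on the bottom it springs back to first touch; elsewhere it stays
- burr (a joint): gap in m between the steel burrs hidden in the mill, opened by the knob: 0 from first touch (the bottom) on down, growing as it is backed off, 0.08 mm per rad, 0.5 mm a turn, so a quarter turn is 0.126 mm: a noisy reading is too coarse to find the bottom by
- press (a joint): how far in m the bottomed screw presses the lower burr down against its spring: 0 when free, 0.027 mm per N m of torque on the knob (0.08 mm per rad past first touch); firm is 0.0054 mm, damage 0.024 mm: a noisy reading is far too coarse to use
- board: square acacia chopping board, 240 x 240 x 18 mm, lying loose; origin at the centre of its underside; leave alone
- teacup: white ceramic teacup, 84 mm across the rim, 65 mm tall, standing on the board; origin at the centre of its foot; leave alone
- crank: the mill's steel crank, 120 mm long with a dark wooden grip (50 mm tall in all), lying on the board; origin at the middle of its underside; leave alone
- rolling_pin: steel rolling pin, 44 mm thick, 390 mm long with its dark handles, lying on the counter; origin under its middle, x axis along it; leave alone
- jar: glass jar with a clip-on lid, 90 mm across, 124 mm tall; origin at the centre of its foot; leave alone
- sieve: orange plastic sieve, bowl 140 mm across and 50 mm tall, handle along its x axis to 190 mm from the centre; origin under the bowl's centre; leave alone
- dispenser: clear plastic push-pump soap dispenser, 66 mm across, 180 mm tall; origin at the centre of its foot; leave alone

How it is judged:
On the way, in this order (a step that is already met when the one before it is completed fails the run):
1. the screw is turned down until it bottoms firmly (burrs pressed with at least 0.2 N m) (value of joint press above 5.3e-06 m), for 0.1 s.
2. it is then backed off a quarter turn, within 23 degrees (value of joint burr between 9.37e-05 and 0.0001577 m), for 0.2 s.
At the end, for the whole second after the job is handed in: the knob stands a quarter turn (90 degrees, within 23 degrees either way) anticlockwise of the point where the burrs first touch, a burr gap of 0.094 to 0.158 mm, let go (all of step 2).
It fails at once if the bottomed screw is forced: more than 0.9 N m on the burrs (value of joint press above 2.4e-05 m).
It fails at once if something else on the counter is moved by more than 20 mm (distance of any of board, teacup, crank, rolling_pin, jar, sieve, dispenser from where it was at the start of the episode above 0.02 m).
It also fails if it takes over 72 s, if anything falls off the work surface, if the arm or the gripper's body presses on something with over 40 N, if the wrist force passes 120 N, or if a joint passes its speed limit or range.

ROBOT

A 7-joint arm with a two-finger parallel gripper is mounted at the origin on the work surface. World frame = base frame: x ahead of the robot, y to its left, z up, the work surface at z = 0. Lengths are in m, angles in rad, forces in N, time in s.
With the tool pointing down it reaches from about 0.4 to 0.9 m from the base axis. Payload 5.5 kg.
Tool frame: the origin (TCP) lies on the mounting face of the last link; the fingertips stand ahead of it and the grasp point (between the pads) lies 159 mm ahead of it (manip.nose_length is the z of the fingertips in the tool frame, in m); z points along the fingers, y is the direction in which the jaws open and shut (so a half turn about z gives the same grasp; the last joint's range is limited). The gripper opens to 92 mm and grips with 3 to 60 N. Pads are 19 mm wide; open, the fingers measure 130 mm over their backs; the gripper's body (75 mm by 190 mm) begins 47 mm behind the grasp point.
Start: joints at [1.408, 0.501, -0.427, 1.55, 0.221, 1.138, -0.21], TCP at [0.269, -0.592, 0.405] pointing down, gripper open.
Joint ranges: [-2.88, 2.88], [-0.31, 2.03], [-1.54, 1.56], [0.2, 2.42], [-1.41, 4.55], [0.19, 2.02], [-2.57, 2.57]. Speed limits (rad/s): [2.57, 2.57, 3.14, 3.14, 3.14, 3.14, 3.14].

INTERFACE

Orientations are given as a rotation vector (axis times angle).
In Python, from plant import manip, eyes gives the robot as it stands. The module is installed in compiled form; this text tells all that it offers.
- The arm moves only by the shell command python3 -m inch 'ROWS'. ROWS is JSON, one flat list of numbers, 5 for each row, row after row: the opening, from 0 (shut) to 1 (fully open), then the shift along the tool's x, y, z in m, then the turn about the tool's z in rad. A call has 1 to 20 rows; each row shifts and turns the commanded pose from where the row before left it, along the tool's axes as they then stand; what a row does not reach is not made up. A row lasts 1/12 s, in which the tool goes at most 41.7 mm and 7.16 degrees, less where a joint would pass 70% of its speed; a pose out of reach is approached as far as the arm can. A call with a gripper value outside its range is refused whole. The fingers move at their own pace and stop on an object; the grip force is fixed at half the most. Time passes only in rows, so rows that do not move let the fingers close. It gives the time, the measured TCP pose, the force and the opening at its end, in the units of the state.
- manip.get_state(): the state, without advancing time (a new reading comes with each control period).
- eyes.capture(name): name is "scene" or "top" or "wrist"; returns a dict with "frame" (400x640x3 uint8, blue, green, red), "mtx" (3x3 intrinsics, pixels), "D" ([k1, k2, p1, p2, k3] as OpenCV has them; the pictures are not rectified), "pose" (4x4, takes a point from camera to world coordinates); the wrist camera has in their place "T_tool_cam" (4x4, takes a point from camera to tool coordinates, whose origin is the TCP and whose axes are the flange's). Camera axes: x right, y down, z forward; pixel columns grow to the right and rows downward; lengths in m; the calibration is good to about 2 mm. A picture is of the moment at which its call begins: read the wrist's pose just before it. There is no depth.
- manip.finish_job(): hands the job in, once; it reports no verdict.
Trained networks look in a picture, given as the dict that the camera call returned (one of the last four; its "shot" number tells which), for a name from the list of things; names that differ only in an ending like _2 or _b are one class to them, and where a whole thing is asked for, a point or a joint stands for the part that bears it (a point fixed in the world has none). Each returns a list of dicts, best first, with "score" (0 to 1); they miss things now and then, are a little off and sometimes report something else, mostly with a low value. They report only what shows in the picture. A call takes as long as a camera call.
- eyes.boxes_of(label, picture): "bbox" ([centre column, centre row, width, height] in pixels, round what is visible of it).
- eyes.silhouettes(label, picture): "mask" (400x640 bool, what is visible of it) and "bbox" ([centre column, centre row, width, height] in pixels, round what is visible of it).
The state is a dict: "clock": time; "joint_positions": joint angles; "qvel": joint speeds; "joint_torque": joint torques, N m; "tcp_pos": TCP position; "ee_rot": TCP orientation; "wrist_force": force on the tool from outside, world axes, zero at the start; "torque": the same for the moment, N m; "opening": finger opening in m.
Only numpy, scipy, OpenCV 4.12 (cv2) and the standard library are available. Lean on these libraries where they do the work, as an engineer would, in place of code of your own. Each camera call takes 0.05 s, during which the arm holds its last target.

## Working session

There is one attempt and no reset: what is moved stays moved. The work goes in short steps, Python scripts to look and compute and a shell command to move; the robot and the scene stay as the last step left them, time stands still between calls to the robot, and variables do not carry over. Pictures are saved under pics/ and viewed, and the job is handed in when it is done.

```bash
mkdir -p pics; cat > h.py <<'E'
from plant import manip, eyes
import numpy as np, cv2
from scipy.spatial.transform import Rotation as R
def cam(name):
    s=manip.get_state(); d=eyes.capture(name)
    if 'pose' in d: T=np.array(d['pose'])
    else:
        W=np.eye(4);W[:3,:3]=R.from_rotvec(s['ee_rot']).as_matrix();W[:3,3]=s['tcp_pos'];T=W@np.array(d['T_tool_cam'])
    return d,T
def atz(d,T,uv,z):
    p=cv2.undistortPoints(np.array(uv,float).reshape(-1,1,2),np.array(d['mtx']),np.array(d['D'])).reshape(-1,2)
    r=np.c_[p,np.ones(len(p))]@T[:3,:3].T
    o=T[:3,3]; return o+r*((z-o[2])/r[:,2])[:,None]
def proj(d,T,P):
    Ti=np.linalg.inv(T);return cv2.projectPoints(np.array(P,float).reshape(-1,3),cv2.Rodrigues(Ti[:3,:3])[0],Ti[:3,3],np.array(d['mtx']),np.array(d['D']))[0].reshape(-1,2)
E
python3 - <<'E'
from h import *
s=manip.get_state();print({k:np.round(v,3) for k,v in s.items()},manip.nose_length)
print(R.from_rotvec(s['ee_rot']).as_matrix().round(3))
for n in('scene','top','wrist'):
    d,T=cam(n);cv2.imwrite(f'pics/{n}0.png',d['frame'])
    for l in('mill','knob'):
        for r in eyes.boxes_of(l,d)[:2]:
            print(n,l,np.round(r['bbox'],1),r['score'],atz(d,T,r['bbox'][:2],0.168 if l=='knob' else .1))
E
```

```text
{'clock': np.float64(0.0), 'joint_positions': array([ 1.408,  0.502, -0.427,  1.551,  0.221,  1.138, -0.21 ]), 'qvel': array([-0.002, -0.001,  0.   , -0.   ,  0.002,  0.   ,  0.   ]), 'joint_torque': array([-1.0000e-03, -5.6660e+01, -5.8160e+00, -2.7911e+01, -6.9000e-02,
        3.1000e-02,  0.0000e+00]), 'tcp_pos': array([ 0.268, -0.592,  0.404]), 'ee_rot': array([-3.069e+00, -6.630e-01,  1.000e-03]), 'wrist_force': array([-0.715, -0.552,  1.186]), 'torque': array([ 0.07 ,  0.02 , -0.025]), 'opening': np.float64(0.092)} 0.178
[[ 0.911  0.413 -0.001]
 [ 0.413 -0.911  0.002]
 [ 0.    -0.002 -1.   ]]
scene mill [299.5 178.6  34.8  36.6] 0.6 [[ 0.60650382 -0.05675997  0.1       ]]
scene knob [296.6 147.8  20.9  21. ] 0.64 [[ 0.58327049 -0.10741162  0.168     ]]
top mill [372.6 210.1  36.1  31.1] 0.85 [[ 0.55348523 -0.09808396  0.1       ]]
top knob [379.  201.7  16.   17.7] 0.58 [[ 0.56806221 -0.11091588  0.168     ]]
```

View pics/scene0.png

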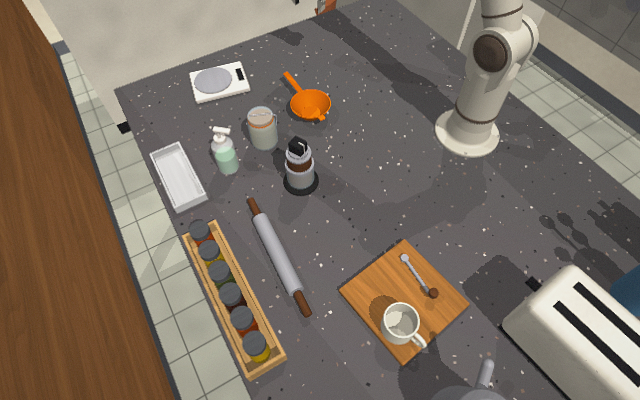

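View pics/top0.png

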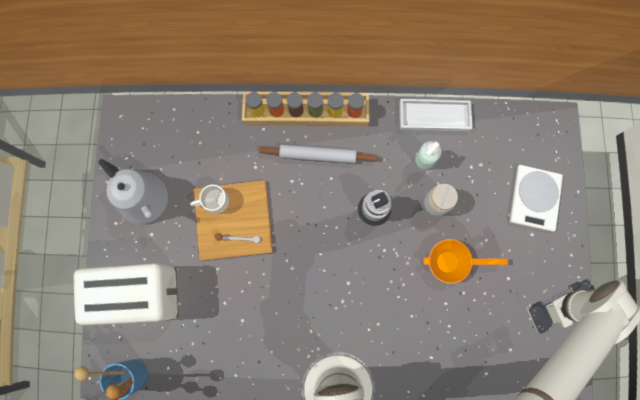

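View pics/wrist0.png

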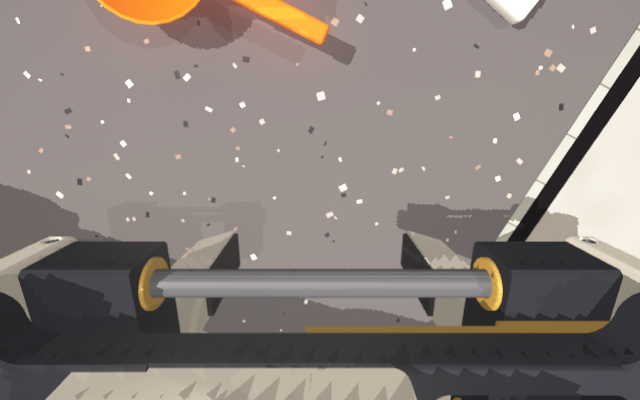

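```bash
python3 - <<'E'
from h import *
d,T=cam('top');f=d['frame'];cv2.imwrite('pics/top1.png',cv2.resize(f[160:240,330:480],None,fx=5,fy=5,interpolation=cv2.INTER_CUBIC))
for l in('jar','dispenser'):
    for r in eyes.boxes_of(l,d)[:1]: print(l,atz(d,T,r['bbox'][:2],.1))
d,T=cam('scene');f=d['frame'];cv2.imwrite('pics/sc1.png',cv2.resize(f[120:210,260:340],None,fx=6,fy=6,interpolation=cv2.INTER_CUBIC))
s=manip.get_state()
M=R.from_rotvec(s['ee_rot']).as_matrix()
print(M.T@(np.array([.50,-.13,.42])-s['tcp_pos']))
E
```

```text
jar [[ 0.59208588 -0.31144384  0.1       ]]
dispenser [[ 0.72853836 -0.27074899  0.1       ]]
[ 0.40163037 -0.32507116 -0.01522442]
```

View pics/top1.png

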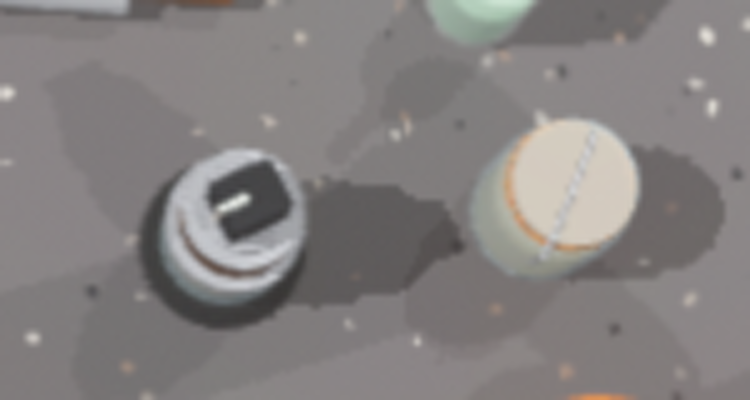

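View pics/sc1.png

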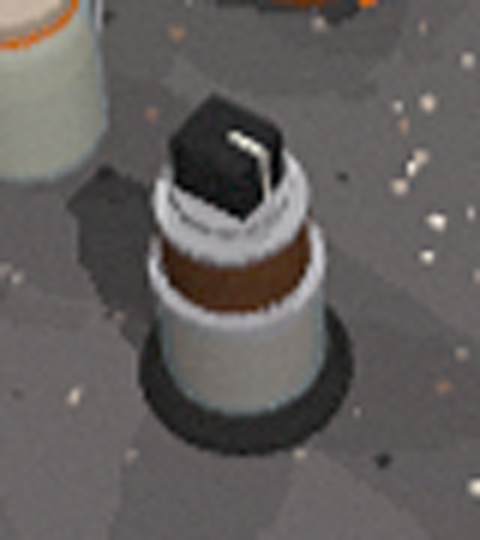

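```bash
python3 -m inch '[1,0.036,-0.0176,-0.001,0, 1,0.036,-0.0176,-0.001,0, 1,0.036,-0.0176,-0.001,0, 1,0.036,-0.0176,-0.001,0, 1,0.036,-0.0176,-0.001,0, 1,0.036,-0.0176,-0.001,0, 1,0.036,-0.0176,-0.001,0, 1,0.036,-0.0176,-0.001,0, 1,0.036,-0.0176,-0.001,0, 1,0.036,-0.0176,-0.001,0, 1,0.036,-0.0176,-0.001,0, 1,0.036,-0.0176,-0.001,0, 1,0.036,-0.0176,-0.001,0, 1,0,0,0,-0.12, 1,0,0,0,-0.12]'; python3 -c "
from h import *
s=manip.get_state();print(s['joint_positions'].round(3) if hasattr(s['joint_positions'],'round') else s['joint_positions']);M=R.from_rotvec(s['ee_rot']).as_matrix();print(M.round(3))"
```

```text
clock: 1.9
tcp_pos: [0.6022, -0.1854, 0.4182]
ee_rot: [-2.962, -1.045, -0.003]
wrist_force: [-1.2, -0.4, -0.3]
opening: 0.092
[ 0.714  0.492 -0.633  1.585  0.307  1.165 -0.876]
[[ 0.778  0.628  0.002]
 [ 0.628 -0.778  0.002]
 [ 0.002 -0.    -1.   ]]
```

```bash
python3 -m inch '[1,0,0,0,-0.12, 1,0,0,0,-0.12, 1,0,0,0,-0.12, 1,0,0,0,-0.12, 1,0,0,0,-0.12, 1,0,0,0,-0.12, 1,0,0,0,-0.12, 1,0,0,0,-0.12, 1,0,0,0,-0.12, 1,0,0,0,-0.12, 1,0,0,0,0, 1,0,0,0,0]'; python3 - <<'E'
from h import *
s=manip.get_state();print(np.round(s['joint_positions'],3));M=R.from_rotvec(s['ee_rot']).as_matrix();print(M.round(3))
d,T=cam('wrist');cv2.imwrite('pics/w1.png',d['frame']);print(T[:3,3])
for r in eyes.boxes_of('knob',d)[:2]: print(r, atz(d,T,r['bbox'][:2],.168))
E
```

```text
clock: 2.9
tcp_pos: [0.6001, -0.1905, 0.4176]
ee_rot: [-1.876, -2.52, -0.0]
wrist_force: [-1.1, 0.4, -0.3]
opening: 0.0919
[ 0.882  0.569 -0.885  1.581  0.461  1.214  0.201]
[[-0.287  0.958 -0.   ]
 [ 0.958  0.287  0.   ]
 [ 0.     0.    -1.   ]]
[ 0.58041804 -0.11841354  0.39895309]
{'bbox': [322.4, 99.1, 72.1, 74.5], 'score': 0.82} [[ 0.57968094 -0.11047102  0.168     ]]
```

View pics/w1.png

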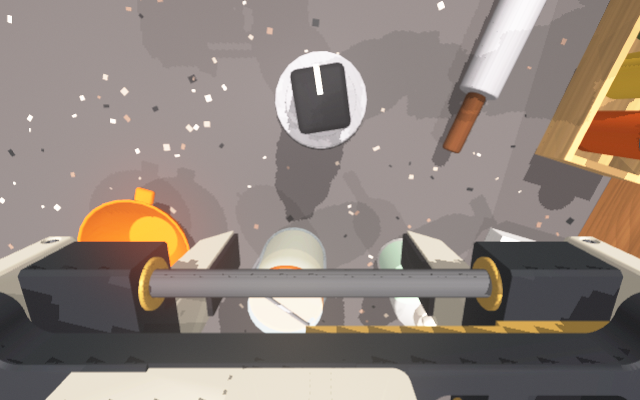

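```bash
python3 - <<'E'
from h import *
d,T=cam('wrist')
f=d['frame'];cv2.imwrite('pics/w2.png',cv2.resize(f[40:160,260:380],None,fx=5,fy=5))
m=eyes.silhouettes('knob',d)[0]['mask'].astype(bool)
dark=(f.max(2)<90)&m
white=(f.min(2)>150)
D=cv2.morphologyEx(dark.astype(np.uint8),cv2.MORPH_CLOSE,np.ones((11,11)))
cs=max(cv2.findContours(D,0,1)[0],key=cv2.contourArea)
rr=cv2.minAreaRect(cs);print(rr)
b=cv2.boxPoints(rr);P=atz(d,T,b,.18);print(b,P,P.mean(0))
for i in range(4):
  v=P[(i+1)%4]-P[i];print(np.linalg.norm(v),np.degrees(np.arctan2(v[1],v[0])))
s=manip.get_state();print(s['tcp_pos'],s['clock'])
E
```

```text
((320.9459533691406, 98.17567443847656), (64.44440460205078, 53.100868225097656), 80.53767395019531)
[[289.45947   70.75676 ]
 [341.83783   62.027023]
 [352.43243  125.59459 ]
 [300.05408  134.32433 ]] [[ 0.55358642 -0.09999607  0.18      ]
 [ 0.58530171 -0.08488318  0.18      ]
 [ 0.6049115  -0.12162848  0.18      ]
 [ 0.57154524 -0.13789417  0.18      ]] [ 0.57883622 -0.11110047  0.18      ]
0.03513201846583605 25.478624426100918
0.04165046128790845 -61.91258127848898
0.03711980947735546 -154.01126476387975
0.04193786979558181 115.35492230589554
[ 0.60020537 -0.19023482  0.41783354] 3.1
```

View pics/w2.png

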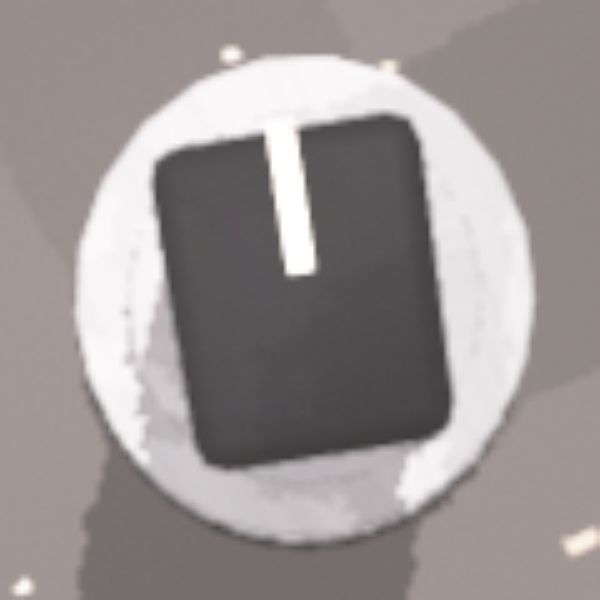

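```bash
python3 -m inch '[1,0,0,0,-0.116, 1,0,0,0,-0.116, 1,0,0,0,-0.116, 1,0,0,0,-0.116, 1,0,0,0,-0.116, 1,0,0,0,-0.116, 1,0,0,0,-0.116, 1,0,0,0,-0.116, 1,0,0,0,-0.116, 1,0,0,0,-0.116, 1,0,0,0,-0.116, 1,0,0,0,-0.116, 1,0,0,0,-0.116, 1,0,0,0,-0.116, 1,0,0,0,-0.116,1,0,0,0,0,1,0,0,0,0]'; python3 - <<'E'
from h import *
s=manip.get_state();print(np.round(s['joint_positions'],3));M=R.from_rotvec(s['ee_rot']).as_matrix();print(M.round(3),np.degrees(np.arctan2(M[1,1],M[0,1])))
print(M.T@(np.array([.579,-.111,.334])-s['tcp_pos']))
E
```

```text
clock: 4.52
tcp_pos: [0.6003, -0.1903, 0.4175]
ee_rot: [0.716, -3.059, -0.001]
wrist_force: [0.1, -0.8, -1.1]
opening: 0.092
[ 1.056  0.759 -1.254  1.576  0.734  1.351  1.746]
[[-0.896 -0.444 -0.   ]
 [-0.444  0.896  0.001]
 [-0.     0.001 -1.   ]] 116.35357580587312
[-0.0161293   0.08042886  0.08359156]
```

```bash
python3 -m inch '[1,-0.008,0.04,0,0, 1,-0.008,0.04,0,0, 1,0,0,0.02,0, 1,0,0,0.02,0, 1,0,0,0.02,0, 1,0,0,0.0156,0,1,0,0,0.008,0,1,0,0,0,0]'; python3 - <<'E'
from h import *
s=manip.get_state();print(np.round(s['joint_positions'],3));M=R.from_rotvec(s['ee_rot']).as_matrix();print(np.degrees(np.arctan2(M[1,1],M[0,1])),s['tcp_pos'],s['torque'])
d,T=cam('wrist');cv2.imwrite('pics/w3.png',d['frame'])
d,T=cam('scene');cv2.imwrite('pics/s3.png',cv2.resize(d['frame'][80:230,220:400],None,fx=4,fy=4))
E
```

```text
clock: 5.18
tcp_pos: [0.5781, -0.1118, 0.3324]
ee_rot: [0.719, -3.055, -0.002]
wrist_force: [-0.3, -0.7, 0.4]
opening: 0.0918
[ 0.966  0.782 -1.202  1.758  0.79   1.182  1.559]
116.4938486702148 [ 0.5781201  -0.11182586  0.33235522] [ 0.11960582 -0.05241741 -0.00668495]
```

View pics/w3.png

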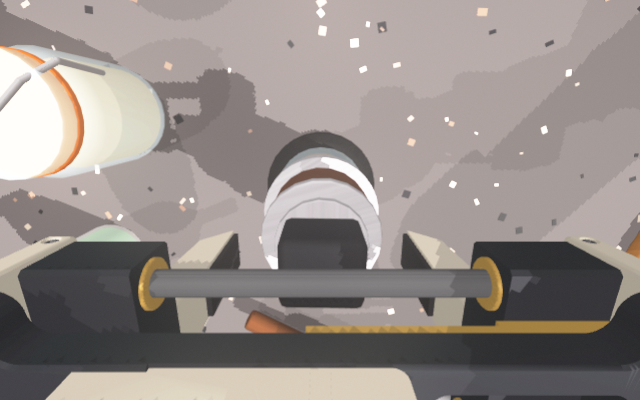

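View pics/s3.png

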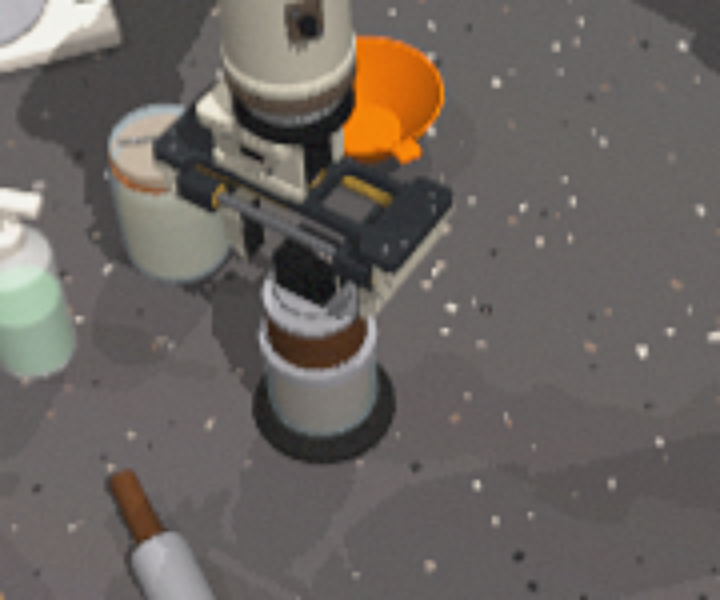

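```bash
python3 -m inch '[0,0,0,0,0, 0,0,0,0,0, 0,0,0,0,0, 0,0,0,0,0, 0,0,0,0,0, 0,0,0,0,0, 0,0,0,0,0, 0,0,0,0,0, 0,0,0,0,0, 0,0,0,0,0]'; cat > st.py <<'E'
from h import *
a=[];
s=manip.get_state();M=R.from_rotvec(s['ee_rot']).as_matrix()
print('yaw',np.degrees(np.arctan2(M[1,1],M[0,1])).round(2),'j',np.round(s['joint_positions'],2),'tq',np.round(s['torque'],3),'F',np.round(s['wrist_force'],1),s['opening'])
print('p',np.round(s['tcp_pos'],4),'tz_at',np.round(s['torque'],3)[2],s['joint_torque'][6])
E
python3 st.py
```

```text
clock: 6.12
tcp_pos: [0.5785, -0.1111, 0.3342]
ee_rot: [0.723, -3.057, -0.001]
wrist_force: [-1.3, 1.9, 0.9]
opening: 0.0421
yaw 116.62 j [ 0.97  0.78 -1.21  1.76  0.79  1.18  1.56] tq [ 0.493  0.224 -0.041] F [-1.3  1.9  0.9] 0.04207949619930743
p [ 0.5785 -0.1111  0.3342] tz_at -0.041 0.05297537776641548
```

```bash
python3 -m inch '[0,0,0,0,0.08, 0,0,0,0,0.08, 0,0,0,0,0.08, 0,0,0,0,0.08, 0,0,0,0,0.08, 0,0,0,0,0.08, 0,0,0,0,0.08, 0,0,0,0,0.08, 0,0,0,0,0.08, 0,0,0,0,0.08]'; 
python3 st.py; python3 -m inch '[0,0,0,0,0.08, 0,0,0,0,0.08, 0,0,0,0,0.08, 0,0,0,0,0.08, 0,0,0,0,0.08, 0,0,0,0,0.08, 0,0,0,0,0.08, 0,0,0,0,0.08, 0,0,0,0,0.08, 0,0,0,0,0.08]';python3 st.py
```

```text
clock: 6.95
tcp_pos: [0.5785, -0.1118, 0.3342]
ee_rot: [-0.531, -3.096, 0.002]
wrist_force: [-2.2, -1.4, 1.3]
opening: 0.0417
yaw 70.55 j [ 0.89  0.68 -1.04  1.76  0.65  1.1   0.86] tq [-0.17   0.306  0.042] F [-2.2 -1.4  1.3] 0.04171547556410338
p [ 0.5785 -0.1118  0.3342] tz_at 0.042 1.040254533290863
clock: 7.78
tcp_pos: [0.578, -0.1123, 0.3342]
ee_rot: [-1.695, -2.644, 0.005]
wrist_force: [-3.9, -1.1, 4.6]
opening: 0.0419
yaw 24.69 j [ 0.79  0.59 -0.87  1.76  0.52  1.04  0.16] tq [-0.427  0.945  0.073] F [-3.9 -1.1  4.6] 0.041894436659344246
p [ 0.578  -0.1123  0.3342] tz_at 0.073 1.0383369773626328
```

```bash
python3 -m inch '[0,0,0,0,0.08, 0,0,0,0,0.08, 0,0,0,0,0.08, 0,0,0,0,0.08, 0,0,0,0,0.08,0,0,0,0,0]' >/dev/null;python3 st.py;  python3 -m inch '[0,0,0,0,0.05, 0,0,0,0,0.05,0,0,0,0,0]' >/dev/null;python3 st.py
```

```text
yaw 1.76 j [ 0.73  0.56 -0.78  1.76  0.46  1.01 -0.19] tq [-0.317  1.365  0.024] F [-5.6 -1.3  6.4] 0.04186142208926973
p [ 0.5777 -0.1123  0.3342] tz_at 0.024 -0.881817452609539
yaw -3.84 j [ 0.71  0.55 -0.75  1.76  0.44  1.01 -0.28] tq [-0.346  1.476  0.044] F [-5.2 -1.3  6.2] 0.04193145803077165
p [ 0.5776 -0.1123  0.3342] tz_at 0.044 -0.6236705929040909
```

```bash
python3 -m inch '[0,0,0,0,0.05, 0,0,0,0,0.05,0,0,0,0,0]' >/dev/null;python3 st.py
```

```text
yaw -9.57 j [ 0.7   0.54 -0.73  1.77  0.43  1.   -0.37] tq [-0.301  1.569  0.044] F [-5.9 -1.2  7.3] 0.041563045912724195
p [ 0.5775 -0.1123  0.3342] tz_at 0.044 -0.6239979341626167
```

```bash
python3 -m inch '[0,0,0,0,0.05, 0,0,0,0,0.05,0,0,0,0,0]' >/dev/null;python3 st.py
```

```text
yaw -15.3 j [ 0.68  0.54 -0.71  1.77  0.41  1.   -0.46] tq [-0.258  1.641  0.025] F [-7.1 -0.5  6.9] 0.041783593650346874
p [ 0.5775 -0.1122  0.3342] tz_at 0.025 -0.6247696280479431
```

```bash
python3 -m inch '[0,0,0,0,0.05, 0,0,0,0,0.05,0,0,0,0,0]' >/dev/null;python3 st.py
```

```text
yaw -21.03 j [ 0.67  0.53 -0.69  1.77  0.4   0.99 -0.54] tq [-0.191  1.748  0.08 ] F [-6.2 -1.6  7.1] 0.04157715026283662
p [ 0.5774 -0.1122  0.3341] tz_at 0.08 -0.625358484685421
```

```bash
python3 -m inch '[0,0,0,0,0.05, 0,0,0,0,0.05,0,0,0,0,0]' >/dev/null;python3 st.py
```

```text
yaw -26.75 j [ 0.65  0.52 -0.66  1.77  0.38  0.99 -0.63] tq [-0.135  1.773 -0.011] F [-5.8 -1.6  8.1] 0.04193335921145893
p [ 0.5773 -0.1121  0.3342] tz_at -0.011 -0.6258946470916271
```

```bash
python3 -m inch '[0,0,0,0,0.05, 0,0,0,0,0.05,0,0,0,0,0]' >/dev/null;python3 st.py
```

```text
yaw -32.48 j [ 0.63  0.52 -0.64  1.77  0.37  0.98 -0.72] tq [-0.091  1.886  0.067] F [-7.1 -1.   7. ] 0.042012562317379626
p [ 0.5773 -0.112   0.3341] tz_at 0.067 -0.6263726390898228
```

```bash
python3 -m inch '[0,0,0,0,0.05, 0,0,0,0,0.05,0,0,0,0,0]' >/dev/null;python3 st.py
```

```text
yaw -38.21 j [ 0.62  0.51 -0.62  1.77  0.35  0.98 -0.81] tq [-0.03   1.887  0.096] F [-7.2 -0.9  8.3] 0.04181853002548778
p [ 0.5772 -0.1119  0.3341] tz_at 0.096 -0.6268072128295898
```

```bash
python3 -m inch '[0,0,0,0,0.05, 0,0,0,0,0.05,0,0,0,0,0]' >/dev/null;python3 st.py
```

```text
yaw -43.93 j [ 0.6   0.51 -0.6   1.77  0.34  0.98 -0.9 ] tq [0.012 1.951 0.032] F [-7.6 -0.1  8.1] 0.04208304302409807
p [ 0.5772 -0.1118  0.3342] tz_at 0.032 -0.6269482523202896
```

```bash
python3 -m inch '[0,0,0,0,0.05, 0,0,0,0,0.05,0,0,0,0,0]' >/dev/null;python3 st.py
```

```text
yaw -49.64 j [ 0.59  0.5  -0.58  1.77  0.32  0.97 -0.99] tq [-0.005  1.992  0.219] F [-7.8  0.2  7.9] 0.042013011995385034
p [ 0.5771 -0.1117  0.3341] tz_at 0.219 -0.7845794968307018
```

```bash
python3 st.py; python3 -m inch '[0,0,0,0,0.04, 0,0,0,0,0.03,0,0,0,0,0]' >/dev/null;python3 st.py;python3 -m inch '[0,0,0,0,0]' >/dev/null;python3 st.py;python3 -m inch '[0,0,0,0,0]' >/dev/null;python3 st.py
```

```text
yaw -49.64 j [ 0.59  0.5  -0.58  1.77  0.32  0.97 -0.99] tq [-0.005  1.992  0.219] F [-7.8  0.2  7.9] 0.042013011995385034
p [ 0.5771 -0.1117  0.3341] tz_at 0.219 -0.7845794968307018
yaw -53.55 j [ 0.57  0.5  -0.56  1.77  0.31  0.97 -1.05] tq [0.063 1.974 0.409] F [-8.9  0.4  8.2] 0.04183627223002522
p [ 0.5771 -0.1116  0.3341] tz_at 0.409 -0.7633147202432156
yaw -53.46 j [ 0.57  0.5  -0.56  1.77  0.31  0.97 -1.05] tq [0.02  1.949 0.429] F [-7.  -0.9  8.1] 0.04176842412584626
p [ 0.5772 -0.1116  0.3341] tz_at 0.429 -0.4440723918378353
yaw -53.46 j [ 0.57  0.5  -0.56  1.77  0.31  0.97 -1.05] tq [0.034 2.009 0.371] F [-7.7 -0.9  8.7] 0.04174566283876244
p [ 0.5771 -0.1116  0.3341] tz_at 0.371 -0.3893632907420397
```

```bash
python3 -m inch '[0,0,0,0,-0.1, 0,0,0,0,-0.1, 0,0,0,0,-0.1, 0,0,0,0,-0.1, 0,0,0,0,-0.1, 0,0,0,0,-0.1, 0,0,0,0,-0.1, 0,0,0,0,-0.1, 0,0,0,0,-0.1, 0,0,0,0,-0.1, 0,0,0,0,-0.1, 0,0,0,0,-0.1, 0,0,0,0,-0.1, 0,0,0,0,-0.1, 0,0,0,0,-0.1, 0,0,0,0,-0.1, 0,0,0,0,-0.1,0,0,0,0,0,0,0,0,0,0,0,0,0,0,0]' >/dev/null;python3 st.py
```

```text
yaw 43.78 j [ 0.83  0.62 -0.94  1.76  0.57  1.06  0.45] tq [-0.596  1.032  0.103] F [-3.2 -2.1  6. ] 0.04159342138386912
p [ 0.5783 -0.1123  0.3342] tz_at 0.103 -0.03254082519561052
```

Yaw 43.8° against a target of about 43.6°. Opening the gripper and rising straight up.

```bash
python3 -m inch '[1,0,0,0,0, 1,0,0,0,0, 1,0,0,0,0, 1,0,0,0,0, 1,0,0,0,0, 1,0,0,0,0, 1,0,0,0,0, 1,0,0,-0.02,0, 1,0,0,-0.02,0, 1,0,0,-0.02,0, 1,0,0,-0.02,0, 1,-0.03,0,0,0, 1,-0.04,0,0,0, 1,0,0,0,0,1,0,0,0,0]';python3 st.py
python3 - <<'E'
from h import *
d,T=cam('wrist');f=d['frame'];cv2.imwrite('pics/w4.png',f)
r=eyes.silhouettes('knob',d)[0];m=r['mask'].astype(bool);print(r['bbox'],r['score'])
D=cv2.morphologyEx(((f.max(2)<90)&m).astype(np.uint8),cv2.MORPH_CLOSE,np.ones((11,11)))
b=cv2.boxPoints(cv2.minAreaRect(max(cv2.findContours(D,0,1)[0],key=cv2.contourArea)));P=atz(d,T,b,.183);print(b,P.mean(0))
for i in range(4):
  v=P[(i+1)%4]-P[i];print(np.linalg.norm(v),np.degrees(np.arctan2(v[1],v[0])))
d,T=cam('top');cv2.imwrite('pics/top4.png',d['frame'])
E
```

```text
clock: 13.87
tcp_pos: [0.6279, -0.1647, 0.4132]
ee_rot: [-1.238, -2.887, -0.001]
wrist_force: [0.1, 0.4, -0.6]
opening: 0.0915
yaw 43.59 j [ 0.85  0.64 -0.95  1.53  0.54  1.25  0.58] tq [ 0.04  -0.118 -0.013] F [ 0.1  0.4 -0.6] 0.09149446956040222
p [ 0.6279 -0.1647  0.4132] tz_at -0.013 0.08995284559205174
[323.1, 109.6, 69.2, 72.1] 0.79
[[289.  85.]
 [351.  85.]
 [351. 138.]
 [289. 138.]] [ 0.57850576 -0.11088804  0.183     ]
0.040298930513294716 43.60990342298491
0.033911204147039756 -44.77090776444537
0.04221204525983838 -136.38429191997625
0.033915385783848534 131.99649746278607
```

View pics/w4.png

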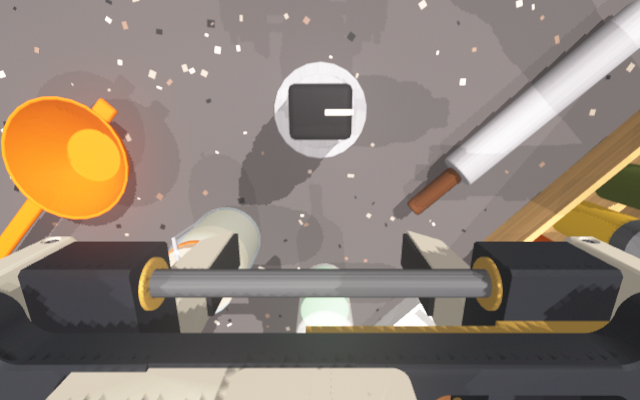

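View pics/top4.png

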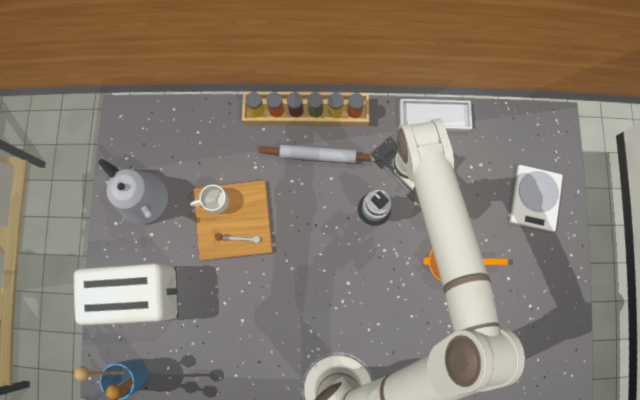

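The wrist picture shows the knob at (320,110) with its line pointing right along the tool's y axis, so it stands at about 43.6°. The top picture shows everything else unmoved.

```bash
python3 -c "
from plant import manip
print(manip.finish_job())"
```

```text
the job is handed in; nothing more can be done
None
```

I turned the knob clockwise until the screw bottomed, backed it off a quarter turn, let go, and handed the job in at about 14 s. The hand-in gives no verdict.

- **Bottoming:** I turned the knob clockwise in one grasp, through about 170°. The wrist torque rose from about 0.05 to 0.22 N m. I then added 4° and held at about 0.37–0.43 N m, above the 0.2 N m needed and well below the 0.9 N m limit.
- **First touch:** From those torques and the stiffness of 3 N m per rad, I put first touch at a yaw of about -46.4°. Torque noise of about 0.03–0.04 N m leaves this uncertain by a degree or two.
- **Back-off:** I turned back to a yaw of 43.8°, which is about 90° above first touch. After I opened the gripper and rose clear, the wrist picture showed the knob at about 43.6°, so it had stayed put.
- **Other things:** The last top picture showed no visible movement of anything else. The arm partly hid the sieve there, and the jar and dispenser showed only in the wrist view.
- **Side force:** A steady side force of up to 9 N built up during the turn, from centring about 1 mm off. No check failed or disagreed.

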